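Fetch the mustache clip from behind the grooming things

ROBOT

A 7-joint arm with a two-finger parallel gripper is mounted at the origin on the work surface. World frame = base frame: x ahead of the robot, y to its left, z up, the work surface at z = 0. Lengths are in m, angles in rad, forces in N, time in s.
With the tool pointing down it reaches from about 0.425 to 0.925 m from the base axis. Payload 6.8 kg.
Tool frame: the origin (TCP) lies midway between the tips of the shut fingers; the grasp point (between the pads) lies r.grip_point_offset behind it (r.grip_point_offset is the distance from the TCP to the grasp point, in m); z points along the fingers, y is the line along which they close (so a half turn about z gives the same grasp; the last joint's range is limited). The gripper opens to 85 mm and grips with 20 to 120 N. Pads are 22 mm wide; open, the fingers measure 114 mm over their backs; the gripper's body (76 mm by 85 mm) begins 54 mm behind the grasp point. The pads swing forward as they close: fully open they stand 13 mm farther back than shut.
Start: joints at [1.176, 0.477, 0.022, 1.555, -0.011, 1.109, -0.083], TCP at [0.191, -0.647, 0.231] pointing down, gripper open.
Joint ranges: [-2.96, 2.96], [-0.34, 2.1], [-1.41, 1.46], [0.24, 2.44], [-1.37, 4.51], [0.17, 1.92], [-2.96, 2.96]. Speed limits (rad/s): [2.39, 2.39, 3.14, 3.14, 3.14, 3.14, 3.14].

INTERFACE

Orientations are given as a rotation vector (axis times angle).
In Python, from bench import r gives the robot as it stands. The module is installed in compiled form; this text tells all that it offers.
- The arm moves only by the shell command python3 -m crank 'ROWS' [FORCE]. ROWS is JSON, a list of rows, each a list of 5 numbers: the shift along the world's x, y, z in units of 200 mm (1.0 is 200 mm), then the turn about the world's z in units of 45 degrees (1.0 is 45 degrees), then the opening, from -1 (shut) to 1 (fully open). In form: [[dx, dy, dz, turn, jaw], ...]. A call has 1 to 8 rows; each row shifts and turns the commanded pose from where the row before left it; what a row does not reach is not made up. A row lasts 1/12 s, in which the tool goes at most 41.7 mm and 7.16 degrees, less where a joint would pass 70% of its speed; a pose out of reach is approached as far as the arm can. A call with a number of a shift or a turn outside -1 to 1 is refused whole. A call with a gripper value outside its range is refused whole. The fingers move at their own pace and stop on an object; FORCE is the grip in N (left out, the last holds). Time passes only in rows, so rows that do not move let the fingers close. It gives the time, the measured TCP pose, the force, the opening and the grip force at its end, in the units of the state.
- r.get_obs(): the state, without advancing time (a new reading comes with each control period).
- r.grab_frame(name): name is "scene" or "side" or "wrist"; returns the picture (420x560x3 uint8, blue, green, red); there is no depth.
- r.camera_model(name): a dict with "fx", "fy", "cx", "cy" (pixels), "R" (3x3) and "t" (3): a world point X has camera coordinates R X + t. Camera axes: x right, y down, z forward; pixel columns grow to the right and rows downward; lengths in m; the calibration is good to about 2 mm. The wrist camera is an equidistant fisheye: a pixel r from the principal point sees the ray r / f radians off the axis. A picture is of the moment at which its call begins: read the wrist's pose just before it. camera_model takes no time and is no camera call; for the wrist camera it gives the pose at the moment of the call.
- r.hand_in(): hands the job in; it is judged then, once.
The state is a dict: "clock": time; "joints": joint angles; "qvel": joint speeds; "tau": joint torques, N m; "tcp_pos": TCP position; "orientation": TCP orientation; "contact_force": force on the tool from outside, world axes, zero at the start; "moment": the same for the moment, N m; "grip_width": finger opening in m; "gripper_force": force on a finger pad.
Only numpy, scipy, OpenCV 4.12 (cv2) and the standard library are available. Lean on these libraries where they do the work, as an engineer would, in place of code of your own. Each camera call takes 0.05 s, during which the arm holds its last target. There are 200 camera calls.

TASK

The steel mustache clip lies at the back of the slate tray, shut in behind the bottle, the brush and the can. First move all three onto the pale stone mat at the side, leaving the clip where it lies; then lay the clip flat in the middle of the blue plate; and only when it is there put each of the three back, standing in the middle of the coaster it came from (bottle on cork, brush on white, can on mint green). Keep the three upright all the while, never knocking one over.

Things in the scene. Friction and masses are not known exactly. Their poses are not given: they have to be found in the camera images.
- clip: Steel mustache clip resting open, loose, 30 g: two bars 70 mm long (x), 14 mm wide (y), the lower one flat, the upper rising from the hinge at -x to the open end at +x; 14 mm high at mid-length, 19 mm at the open end. Origin: centre of its underside, z up. Starts about 60 mm behind the coaster row, roughly parallel to it. Pinch it across its width at mid-length.
- bottle: Amber glass bottle with a closed black screw lid, standing, loose, about 130 g: 46 mm in diameter up to 70 mm, then a shoulder and the lid, 30 mm in diameter, 83 to 103 mm up. Origin: centre of its underside, z up. Starts on the cork coaster.
- brush: Round boar-bristle beard brush standing on its dark bristles, loose, about 100 g: bristles 48 mm in diameter, beech head 52 mm in diameter up to 38 mm, above it an upright beech handle 30 mm in diameter to 95 mm. Origin: centre of its underside (bristle tips), z up along the handle. Starts on the white coaster. Grip it by the handle.
- can: Blue shaving-foam can with a white cap, standing, loose, about 160 g: 50 mm in diameter up to 80 mm, cap 46 mm in diameter, in all 104 mm high. Origin: centre of its underside, z up. Starts on the mint green coaster.
- coaster_cork: Brown cork coaster fixed on the tray, the bottle's place: disc 66 mm in diameter, 3 mm thick. Origin: centre of its underside, 10 mm above the work surface (its top is 13 mm above).
- coaster_white: White coaster fixed on the tray, the brush's place: disc 66 mm in diameter, 3 mm thick. Origin: centre of its underside, 10 mm above the work surface (its top is 13 mm above).
- coaster_mint: Mint green coaster fixed on the tray, the can's place: disc 66 mm in diameter, 3 mm thick. Origin: centre of its underside, 10 mm above the work surface (its top is 13 mm above).
- tray: Dark slate tray, fixed: 170 mm (x) by 280 mm (y) by 10 mm thick. Origin: centre of its underside, on the work surface; x points to its back, away from the robot. The coasters form a row along y, 86 mm apart, at x = -35 mm, in any order. A thin brass rail, top 22 mm above the work surface, runs along the back (x = 80 mm) and the sides (y = +-135 mm, from x = -20 mm back).
- mat: Pale stone drying mat, flat, fixed, the side area: 240 mm (x) by 130 mm (y) by 8 mm thick, to the left or right of the tray. Origin: centre of its underside on the work surface. The three stand on it anywhere, well clear of the edge; a row along x at 80 mm spacing fits.
- plate: Blue ceramic plate, flat, without a rim, fixed: 130 mm (x) by 100 mm (y) by 8 mm thick, on the other side of the tray from the mat. Origin: centre of its underside on the work surface.

How it is judged:
By the outcome, as a careful person would: the job done as asked, in the order asked, and still so for the second after the job is handed in, with the robot touching nothing.
It also fails if it takes over 144 s, if anything falls off the work surface, if the arm or the gripper's body presses on something with over 40 N, if the wrist force passes 120 N, or if a joint passes its speed limit or range.

## Working session

There is one attempt and no reset: what is moved stays moved. The work goes in short steps, Python scripts to look and compute and a shell command to move; the robot and the scene stay as the last step left them, time stands still between calls to the robot, and variables do not carry over. Pictures are saved under pics/ and viewed, at most 18 in all, crops included, and the job is handed in when it is done.

```bash
mkdir -p pics; python3 - <<'E'
from bench import r
import cv2, numpy as np
o=r.get_obs(); print({k:np.round(v,3) for k,v in o.items()}, r.grip_point_offset)
for n in("scene","side","wrist"):
    m=r.camera_model(n); f=r.grab_frame(n); cv2.imwrite(f"pics/{n}0.png",f)
    print(n,{k:np.round(m[k],3).tolist() for k in m})
E
```

```text
{'clock': np.float64(0.0), 'joints': array([ 1.176,  0.478,  0.022,  1.556, -0.012,  1.109, -0.083]), 'qvel': array([-0.001,  0.001, -0.   , -0.001,  0.   ,  0.001, -0.   ]), 'tau': array([-1.0000e-03, -5.9644e+01,  1.6080e+00, -2.8120e+01,  1.2000e-02,
        9.0000e-03, -0.0000e+00]), 'tcp_pos': array([ 0.191, -0.647,  0.23 ]), 'orientation': array([-3.108e+00, -4.490e-01,  1.000e-03]), 'contact_force': array([-0.392,  0.297,  0.273]), 'moment': array([ 0.026,  0.028, -0.012]), 'gripper_force': np.float64(0.0), 'grip_width': np.float64(0.086)} 0.0187
scene {'fx': 402.663, 'fy': 402.663, 'cx': 285.815, 'cy': 213.505, 'R': [[0.691, 0.723, 0.013], [0.54, -0.505, -0.673], [-0.48, 0.472, -0.74]], 't': [-0.378, -0.269, 1.177]}
side {'fx': 454.739, 'fy': 454.739, 'cx': 279.62, 'cy': 208.125, 'R': [[-0.968, -0.249, 0.017], [-0.195, 0.71, -0.677], [0.156, -0.659, -0.736]], 't': [0.511, 0.129, 0.813]}
wrist {'fx': 325.192, 'fy': 325.192, 'cx': 271.365, 'cy': 213.169, 'R': [[0.284, -0.959, -0.001], [-0.91, -0.27, 0.314], [-0.302, -0.088, -0.949]], 't': [-0.674, -0.042, 0.381]}
```

View pics/scene0.png

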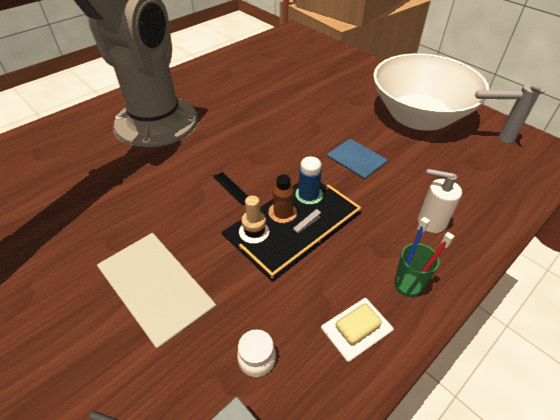

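View pics/side0.png

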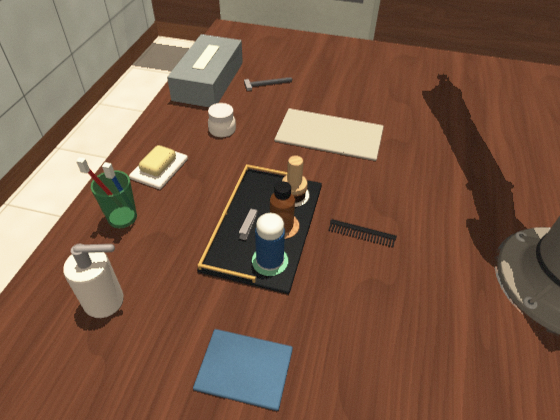

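The scene view shows brush (253,218), bottle (283,199) and can (310,180) on white, cork and mint. The clip is at (307,222), the mat at (155,287) and the plate at (357,158). The side view shows the can at (270,243), bottle at (283,207), brush at (296,180), clip at (248,224), mat at (330,133) and plate at (244,368). I'll enlarge both for accurate pixels.

```bash
cat > h.py <<'E'
from bench import r
import cv2, numpy as np
def proj(m,X,fish=False):
    c=np.asarray(m["R"])@np.asarray(X,float)+np.asarray(m["t"])
    if not fish: return np.array([m["fx"]*c[0]/c[2]+m["cx"],m["fy"]*c[1]/c[2]+m["cy"]])
    n=np.hypot(c[0],c[1]); k=np.arctan2(n,c[2])/max(n,1e-9)
    return np.array([m["fx"]*k*c[0]+m["cx"],m["fy"]*k*c[1]+m["cy"]])
def ray(m,p,fish=False):
    x=(p[0]-m["cx"])/m["fx"]; y=(p[1]-m["cy"])/m["fy"]
    if fish:
        a=np.hypot(x,y); d=np.array([x/a*np.sin(a),y/a*np.sin(a),np.cos(a)]) if a>0 else np.array([0,0,1.])
    else: d=np.array([x,y,1.])
    R=np.asarray(m["R"]); d=R.T@d
    return -R.T@np.asarray(m["t"]), d/np.linalg.norm(d)
def onz(m,p,z,fish=False):
    o,d=ray(m,p,fish); return o+d*(z-o[2])/d[2]
def tri(*obs):  # (model,pixel,fish)
    A=np.zeros((3,3));b=np.zeros(3);rs=[ray(*o) for o in obs]
    for o,d in rs: P=np.eye(3)-np.outer(d,d);A+=P;b+=P@o
    X=np.linalg.solve(A,b)
    return X,max(np.linalg.norm((np.eye(3)-np.outer(d,d))@(X-o)) for o,d in rs)
E
python3 - <<'E'
from h import *
for n,(x,y,w,h) in {"scene":(210,145,160,120),"side":(190,150,180,140)}.items():
    f=cv2.imread(f"pics/{n}0.png")[y:y+h,x:x+w]
    k=5 if n=="scene" else 4
    f=cv2.resize(f,None,fx=k,fy=k,interpolation=cv2.INTER_CUBIC); f=cv2.convertScaleAbs(f,alpha=1.4,beta=15)
    for i in range(0,w,20): cv2.putText(f,str(x+i),(i*k,10),0,.35,(0,255,255)); cv2.line(f,(i*k,0),(i*k,5),(0,255,255))
    for i in range(0,h,20): cv2.putText(f,str(y+i),(0,i*k+4),0,.35,(0,255,255))
    cv2.imwrite(f"pics/{n}0c.png",f)
ms={n:r.camera_model(n) for n in("scene","side")}
C={}
for n in ms:
    f=cv2.imread(f"pics/{n}0.png"); hsv=cv2.cvtColor(f,cv2.COLOR_BGR2HSV)
    for k,lo,hi,box in(("mat",(15,10,120),(45,110,255),{"scene":(90,225,130,125),"side":(265,100,130,65)}[n]),("plate",(95,80,40),(125,255,255),{"scene":(320,135,75,45),"side":(190,325,110,95)}[n])):
        x,y,w,h=box; mk=np.zeros(f.shape[:2],np.uint8); mk[y:y+h,x:x+w]=cv2.inRange(hsv,lo,hi)[y:y+h,x:x+w]
        c=max(cv2.findContours(mk,0,2)[0],key=cv2.contourArea); hull=cv2.convexHull(c)
        q=cv2.approxPolyDP(hull,0.04*cv2.arcLength(hull,True),True)[:,0]
        W=np.array([onz(ms[n],p,.008) for p in q]); mo=cv2.moments(c)
        print(n,k,cv2.contourArea(c),q.tolist(),W[:,:2].round(3).tolist(),"ctr",W.mean(0).round(4))
        C[n,k]=W
E
```

```text
scene mat 6780.0 [[151, 233], [215, 303], [158, 347], [97, 265]] [[0.366, -0.237], [0.601, -0.239], [0.603, -0.365], [0.366, -0.362]] ctr [ 0.4839 -0.3006  0.008 ]
scene plate 1113.0 [[328, 154], [350, 139], [386, 161], [363, 177]] [[0.448, 0.25], [0.446, 0.343], [0.572, 0.34], [0.57, 0.247]] ctr [0.5089 0.2951 0.008 ]
side mat 3383.5 [[274, 139], [289, 108], [382, 125], [375, 159]] [[0.602, -0.235], [0.597, -0.363], [0.364, -0.357], [0.367, -0.227]] ctr [ 0.4826 -0.2956  0.008 ]
side plate 5223.5 [[214, 330], [291, 347], [278, 409], [194, 388]] [[0.57, 0.257], [0.445, 0.253], [0.441, 0.349], [0.567, 0.352]] ctr [0.5057 0.3028 0.008 ]
```

View pics/scene0c.png

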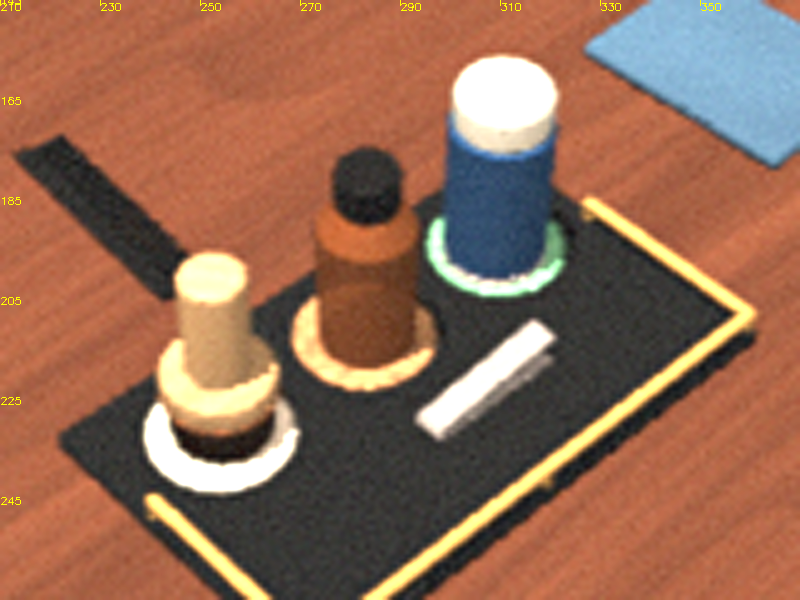

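View pics/side0c.png

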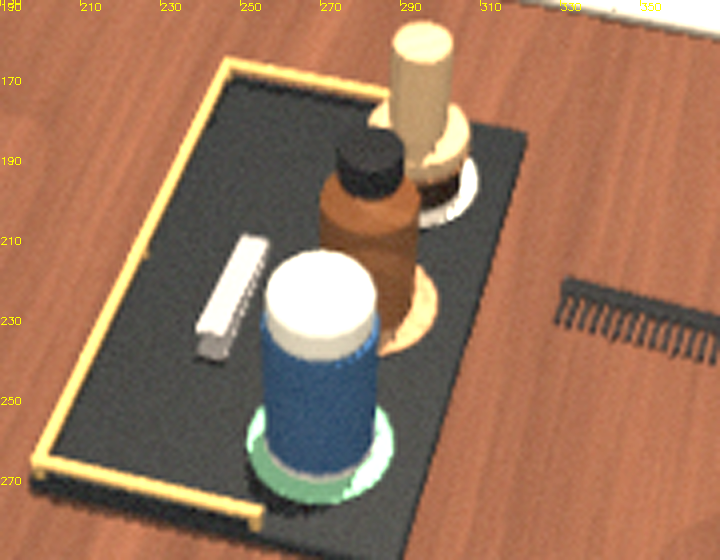

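Crop pixels give: brush top (252,200), lid top (283,179), can top (310.5,163.5), and coasters at (254,232), (282,211) and (309,193.5) in the scene view. In the side view the tops are at (295.4,160.4), (282,188) and (269.6,222.6), with the mint coaster at (269.6,262). The open end of the clip faces the can (+y).

```bash
python3 - <<'E'
from h import *
S=r.camera_model("scene");D=r.camera_model("side")
sp=lambda x,y:((x+.5)/5-.5+210,(y+.5)/5-.5+145)
dp=lambda x,y:((x+.5)/4-.5+190,(y+.5)/4-.5+150)
P={"brush":((211,277),(423,43)),"lid":((368,174),(370,153)),"can":((504.5,95),(320,292)),"mint":((496,245),(320,449)),
"clipH":((428,428),(255.5,238)),"clipO":((546,329),(210,332)),"railBackR":((372,597),(230,64)),"railBackL":((752,314),(40,463))}
P["railBackL"]=((752,314),(40,463)); del P["railBackR"]
for k,(a,b) in P.items():
    X,e=tri((S,sp(*a)),(D,dp(*b))); print(k,X.round(4),"res",round(e,4))
for k,p in {"white":(221,436),"cork":(364,336),"mint":(496,245)}.items(): print(k,onz(S,sp(*p),.013).round(4))
print("mint side",onz(D,dp(320,449),.013).round(4))
print("tray corner FR scene",onz(S,sp(60,438),.010),"side",onz(D,dp(527,133),.010))
print("rail BL scene",onz(S,sp(752,314),.022),"side",onz(D,dp(40,463),.022),"rail BR side",onz(D,dp(230,64),.022))
E
```

```text
brush [ 0.516  -0.0673  0.1051] res 0.0005
lid [0.5203 0.017  0.1116] res 0.0008
can [0.5214 0.0987 0.1086] res 0.0003
mint [0.5188 0.1048 0.0084] res 0.001
clipH [ 0.582  -0.0044  0.0156] res 0.0006
clipO [0.5828 0.068  0.0271] res 0.0003
railBackL [0.6354 0.1514 0.0174] res 0.0007
white [ 0.5211 -0.0726  0.013 ]
cork [0.5207 0.0141 0.013 ]
mint [0.5209 0.101  0.013 ]
mint side [0.5188 0.1086 0.013 ]
tray corner FR scene [ 0.47165706 -0.12337567  0.01      ] side [ 0.46791616 -0.11835928  0.01      ]
rail BL scene [0.63824017 0.14789065 0.022     ] side [0.63312465 0.15402577 0.022     ] rail BR side [ 0.62980433 -0.11558437  0.022     ]
```

```bash
python3 -m crank '[[0.1,0.17,0.03,0.08,1],[0.1,0.17,0.03,0.08,1],[0.1,0.17,0.03,0.08,1],[0.1,0.17,0.03,0.08,1],[0.1,0.17,0.03,0.08,1],[0.1,0.17,0.03,0.08,1],[0.1,0.17,0.03,0.08,1],[0.1,0.17,0.03,0.08,1]]' 60; python3 -m crank '[[0.1,0.17,0.03,0,1],[0.1,0.17,0.03,0,1],[0.1,0.17,0.03,0,1],[0.1,0.17,0.03,0,1],[0.1,0.17,0.03,0,1],[0.05,0.17,0.03,0,1],[0,0.1,0,0,1],[0,0,0,0,1]]'
```

```text
clock: 0.82
tcp_pos: [0.3514, -0.3735, 0.2795]
orientation: [-2.898, -1.212, 0.0]
contact_force: [0.5, -0.2, -0.2]
grip_width: 0.0852
gripper_force: 0.0
clock: 1.48
tcp_pos: [0.462, -0.1458, 0.3157]
orientation: [-2.894, -1.22, -0.002]
contact_force: [-0.2, -0.4, -0.5]
grip_width: 0.0855
gripper_force: 0.0
```

```bash
python3 - <<'E'
from h import *
import pickle
o=r.get_obs(); print(o["tcp_pos"].round(4),o["orientation"].round(4),o["joints"].round(2))
m=r.camera_model("wrist"); f=r.grab_frame("wrist"); cv2.imwrite("pics/w1.png",f); pickle.dump(m,open("w1.pkl","wb"))
print((-np.asarray(m["R"]).T@m["t"]).round(3))
for n,X in {"mint":(.5195,.103,.013),"cork":(.5195,.017,.013),"white":(.5195,-.069,.013),"can":(.5195,.103,.117),"lid":(.5195,.017,.116),"brush":(.5195,-.069,.108)}.items(): print(n,proj(m,X,True).round(1))
E
```

```text
[ 0.462  -0.1458  0.3157] [-2.8941e+00 -1.2198e+00 -2.1000e-03] [ 0.56  0.11 -0.41  1.86  0.05  1.18 -0.64]
[ 0.518 -0.088  0.459]
mint [176.1  17.8]
cork [218.1  56.2]
white [262.5  99.3]
can [150.4  -5. ]
lid [202.6  41.3]
brush [260.1  96.5]
```

View pics/w1.png

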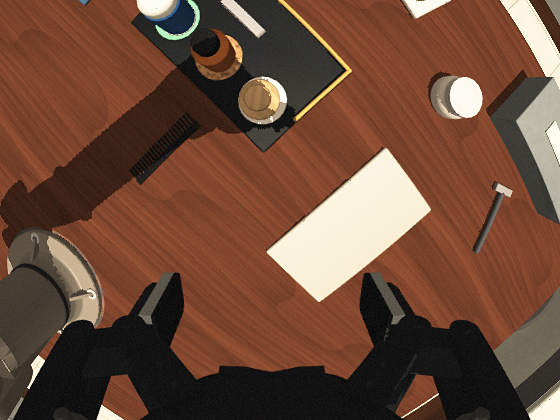

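The wrist view shows the brush top at (261,98), the bottle near (213,48), the can at (165,5) cut off at the edge, and the mat centre near (349,225). I'll shift towards +y and take two views over the row.

```bash
python3 -m crank '[[0,0.15,0,0,1],[0,0.15,0,0,1],[0,0.15,0,0,1],[0,0,0,0,1],[0,0,0,0,1]]'; python3 - <<'E'
from h import *
import pickle
m=r.camera_model("wrist"); f=r.grab_frame("wrist"); cv2.imwrite("pics/w2.png",f); pickle.dump(m,open("w2.pkl","wb"))
E
python3 -m crank '[[0,0.15,0,0,1],[0,0.15,0,0,1],[0,0.15,0,0,1],[0,0.15,0,0,1],[0,0.15,0,0,1],[0,0,0,0,1],[0,0,0,0,1]]'; python3 - <<'E'
from h import *
import pickle
m=r.camera_model("wrist"); f=r.grab_frame("wrist"); cv2.imwrite("pics/w3.png",f); pickle.dump(m,open("w3.pkl","wb"))
for n in("w2","w3"):
    m=pickle.load(open(n+".pkl","rb")); p=proj(m,(.54,.03,.05),True); f=cv2.imread(f"pics/{n}.png"); print(p)
    x=int(np.clip(p[0]-110,0,360));y=int(np.clip(p[1]-75,0,270));print(n,"crop",x,y)
    c=cv2.resize(f[y:y+150,x:x+200],None,fx=4,fy=4,interpolation=cv2.INTER_CUBIC); cv2.imwrite(f"pics/{n}c.png",cv2.convertScaleAbs(c,alpha=1.3,beta=15))
E
```

```text
clock: 1.95
tcp_pos: [0.4608, -0.0612, 0.3152]
orientation: [2.899, 1.21, -0.0]
contact_force: [-0.2, -0.3, -0.6]
grip_width: 0.0852
gripper_force: 0.0
clock: 2.58
tcp_pos: [0.4613, 0.0882, 0.3151]
orientation: [2.9, 1.209, -0.0]
contact_force: [0.9, -1.7, -0.1]
grip_width: 0.0856
gripper_force: 0.0
[265.40768165  77.7395605 ]
w2 crop 155 2
[346.77117784 163.00756197]
w3 crop 236 88
```

View pics/w2c.png

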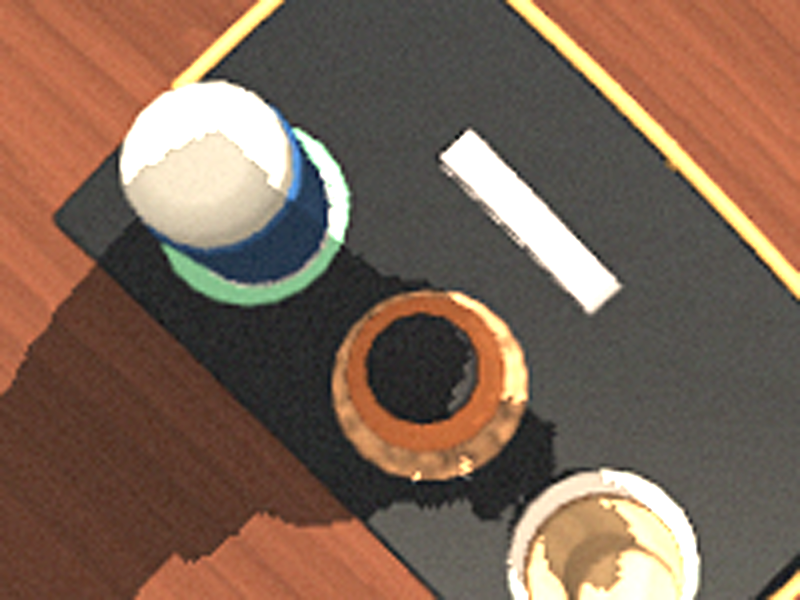

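View pics/w3c.png

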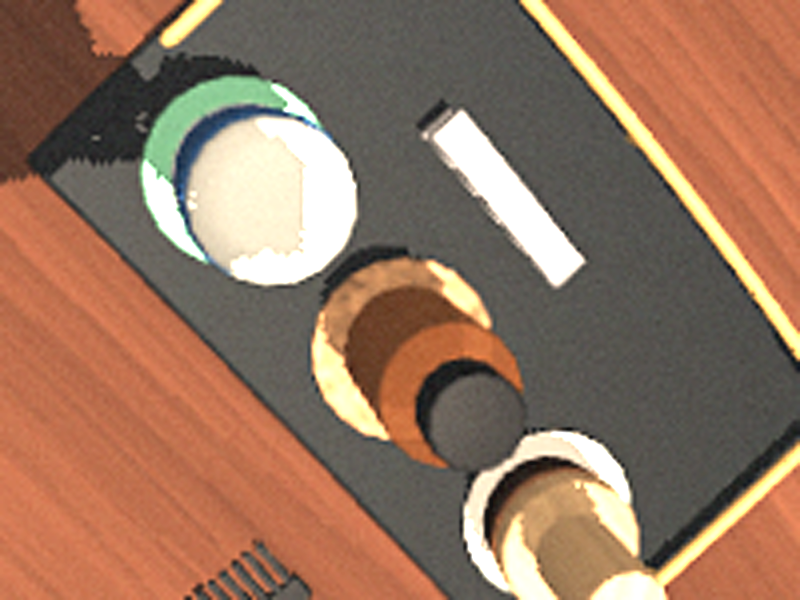

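In w2c the can top is at (206,165), lid at (421,368), coasters at (252,208), (430,384) and (603,565), and the clip runs (456,143) to (607,301). In w3c the can top is at (272,200), lid at (471,416), coasters at (234,168), (403,348) and (548,514), and the clip runs (446,124) to (572,275).

```bash
python3 - <<'E'
from h import *
import pickle
S=r.camera_model("scene");D=r.camera_model("side")
a,b=[pickle.load(open(n+".pkl","rb")) for n in("w2","w3")]
sp=lambda x,y:((x+.5)/5-.5+210,(y+.5)/5-.5+145)
dp=lambda x,y:((x+.5)/4-.5+190,(y+.5)/4-.5+150)
pa=lambda x,y:((x+.5)/4-.5+155,(y+.5)/4-.5+2)
pb=lambda x,y:((x+.5)/4-.5+236,(y+.5)/4-.5+88)
P={"can":((206,165),(272,200),(504.5,95),(320,292)),"lid":((421,368),(471,416),(368,174),(370,153)),
"mint":((252,208),(234,168),(496,245),(320,449)),"cork":((430,384),(403,348),(364,336),None),"white":((603,565),(548,514),(221,436),None),
"clip+y":((456,143),(446,124),(546,329),(210,332)),"clip-y":((607,301),(572,275),(428,428),(255.5,238))}
for k,p in P.items():
    obs=[(a,pa(*p[0]),True),(b,pb(*p[1]),True),(S,sp(*p[2]))]+([(D,dp(*p[3]))] if p[3] else [])
    X,e=tri(*obs[:2]);Y,f=tri(*obs); print(k,"wrist",X.round(4),round(e,4),"all",Y.round(4),round(f,4))
    z={"can":.117,"lid":.116,"clip+y":.029,"clip-y":.019}.get(k,.013); print("    at z",[onz(*o[:2],z,*o[2:])[:2].round(4).tolist() for o in obs])
E
```

```text
can wrist [0.5209 0.0997 0.105 ] 0.0003 all [0.521  0.0992 0.1083] 0.001
    at z [[0.5204, 0.0962], [0.5211, 0.1013], [0.5276, 0.0911], [0.5197, 0.1058]]
lid wrist [0.5206 0.0171 0.1098] 0.0001 all [0.5204 0.0172 0.1114] 0.0011
    at z [[0.5205, 0.0167], [0.5207, 0.0194], [0.5229, 0.0134], [0.52, 0.022]]
mint wrist [0.5208 0.1043 0.0101] 0.0004 all [0.5199 0.1044 0.0088] 0.0017
    at z [[0.5212, 0.1036], [0.5203, 0.1045], [0.5209, 0.101], [0.5188, 0.1086]]
cork wrist [0.5198 0.0167 0.0107] 0.0001 all [0.5195 0.0164 0.0103] 0.0008
    at z [[0.5197, 0.0166], [0.5199, 0.0174], [0.5207, 0.0141]]
white wrist [ 0.5185 -0.069   0.0124] 0.0002 all [ 0.5185 -0.0702  0.0089] 0.0007
    at z [[0.5183, -0.0689], [0.5187, -0.0687], [0.5211, -0.0726]]
clip+y wrist [0.5826 0.068  0.0275] 0.0002 all [0.5827 0.068  0.0271] 0.0003
    at z [[0.5826, 0.0678], [0.5822, 0.0683], [0.5841, 0.0668], [0.582, 0.0694]]
clip-y wrist [ 0.5822 -0.0042  0.0173] 0.0003 all [ 0.5822 -0.0045  0.0158] 0.0008
    at z [[0.5816, -0.0042], [0.5823, -0.0037], [0.5833, -0.0067], [0.5815, -0.0011]]
```

Everything fits the text: coasters at white (.519,-.0695), cork (.520,.017) and mint (.5205,.104), spaced 86–87 mm with yaw near 0. The clip centre is (.582,.032), the mat (.483,-.298) and the plate (.507,.299). A 45° closing line clears the neighbours both on the tray and on the mat. I'll take the brush first.

```bash
python3 -m crank '[[0.06,-0.16,-0.1,0,1],[0.06,-0.16,-0.1,0,1],[0.06,-0.16,-0.1,0,1],[0.06,-0.16,-0.1,0,1],[0.05,-0.15,-0.1,0,1],[0,0,-0.1,0,1],[0,0,0,0,1],[0,0,0,0,1]]' 40
```

```text
clock: 3.3
tcp_pos: [0.5178, -0.0711, 0.1944]
orientation: [-2.901, -1.203, 0.004]
contact_force: [-0.1, 0.4, 0.7]
grip_width: 0.0853
gripper_force: 0.0
```

Down to z = .064 (−.130 = −.65 units), close, lift.

```bash
python3 -m crank '[[0.005,0.008,-0.13,0,1],[0,0,-0.13,0,1],[0,0,-0.13,0,1],[0,0,-0.13,0,1],[0,0,-0.13,0,1],[0,0,0,0,1],[0,0,0,0,1]]'; python3 -m crank '[[0,0,0,0,-1],[0,0,0,0,-1],[0,0,0,0,-1],[0,0,0,0,-1],[0,0,0,0,-1],[0,0,0,0,-1],[0,0,0,0,-1],[0,0,0,0,-1]]'
```

```text
clock: 3.88
tcp_pos: [0.52, -0.0674, 0.0661]
orientation: [-2.899, -1.209, 0.001]
contact_force: [-0.2, 0.9, 1.1]
grip_width: 0.0854
gripper_force: 0.0
clock: 4.55
tcp_pos: [0.5201, -0.0679, 0.0657]
orientation: [2.9, 1.208, 0.0]
contact_force: [-1.6, 0.1, 5.2]
grip_width: 0.029
gripper_force: 41.0
```

```bash
python3 -m crank '[[0,0,0.1,0,-1],[0,0,0.1,0,-1],[0,0,0.1,0,-1],[-0.03,-0.08,0,0,-1],[-0.06,-0.12,0,0,-1],[-0.07,-0.13,0,0,-1],[-0.07,-0.13,0,0,-1],[-0.07,-0.13,0,0,-1]]'; python3 -m crank '[[-0.07,-0.13,0,0,-1],[-0.07,-0.13,0,0,-1],[-0.07,-0.13,0,0,-1],[-0.05,-0.1,0,0,-1],[0,-0.06,0,0,-1],[0,0,0,0,-1],[0,0,0,0,-1],[0,0,0,0,-1]]'
```

```text
clock: 5.22
tcp_pos: [0.459, -0.1868, 0.1251]
orientation: [-2.899, -1.209, 0.0]
contact_force: [0.7, 0.5, -0.9]
grip_width: 0.0291
gripper_force: 40.7
clock: 5.88
tcp_pos: [0.409, -0.2942, 0.1252]
orientation: [-2.898, -1.211, -0.001]
contact_force: [1.1, -0.6, -1.4]
grip_width: 0.0292
gripper_force: 40.7
```

```bash
python3 -m crank '[[-0.01,-0.02,-0.08,0,-1],[0,0,-0.08,0,-1],[0,0,-0.08,0,-1],[0,0,-0.05,0,-1],[0,0,-0.02,0,-1],[0,0,-0.01,0,-1],[0,0,0,0,-1],[0,0,0,0,-1]]'
```

```text
clock: 6.55
tcp_pos: [0.4066, -0.2998, 0.0619]
orientation: [2.899, 1.209, 0.001]
contact_force: [-1.4, 0.3, 0.1]
grip_width: 0.0294
gripper_force: 40.7
```

```bash
python3 -m crank '[[0,0,-0.004,0,-1],[0,0,0,0,-1],[0,0,0,0,0],[0,0,0,0,0.5],[0,0,0,0,1],[0,0,0,0,1],[0,0,0,0,1],[0,0,0,0,1]]'; python3 -m crank '[[0,0,0.15,0,1],[0,0,0.15,0,1],[0,0,0.15,0,1],[0,0,0.15,0,1],[0.05,0.14,0.02,0,1],[0.06,0.16,0,0,1],[0.06,0.18,0,0,1],[0.06,0.18,0,0,1]]'; python3 -m crank '[[0.06,0.18,0,0,1],[0.06,0.18,0,0,1],[0.06,0.18,0,0,1],[0.06,0.16,0,0,1],[0.06,0.14,0,0,1],[0.04,0.1,0,0,1],[0,0,0,0,1],[0,0,0,0,1]]'; python3 - <<'E'
from h import *
cv2.imwrite("pics/s1.png",np.hstack([r.grab_frame("scene")[120:400,90:400],r.grab_frame("side")[90:370,190:500]]))
E
```

```text
clock: 7.22
tcp_pos: [0.406, -0.2999, 0.0605]
orientation: [2.9, 1.208, 0.0]
contact_force: [0.9, -0.5, 0.8]
grip_width: 0.0854
gripper_force: 0.0
clock: 7.88
tcp_pos: [0.4522, -0.1668, 0.1849]
orientation: [2.9, 1.205, 0.001]
contact_force: [1.5, -0.3, 0.2]
grip_width: 0.0853
gripper_force: 0.0
clock: 8.55
tcp_pos: [0.52, 0.0216, 0.1844]
orientation: [-2.898, -1.212, -0.0]
contact_force: [0.1, -0.5, 0.2]
grip_width: 0.0855
gripper_force: 0.0
```

View pics/s1.png

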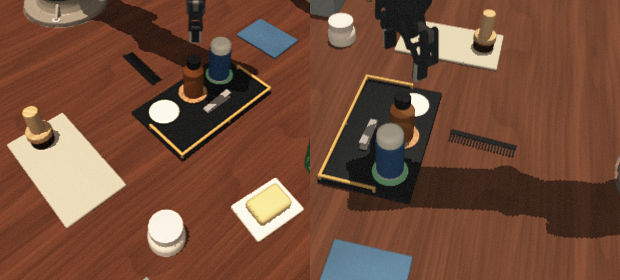

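The brush stands upright on the mat, and the tool hangs over the bottle.

```bash
python3 -m crank '[[0,-0.023,-0.13,0,1],[0,0,-0.13,0,1],[0,0,-0.13,0,1],[0,0,-0.13,0,1],[0,0,-0.1,0,1],[0,0,-0.06,0,1],[0,0,0,0,1],[0,0,0,0,1]]'; python3 -m crank '[[0,0,0,0,-1],[0,0,0,0,-1],[0,0,0,0,-1],[0,0,0,0,-1],[0,0,0,0,-1],[0,0,0,0,-1],[0,0,0,0,-1]]'
```

```text
clock: 9.32
tcp_pos: [0.5198, 0.0148, 0.0486]
orientation: [2.901, 1.206, -0.001]
contact_force: [0.1, -0.6, -0.2]
grip_width: 0.0854
gripper_force: 0.0
clock: 9.9
tcp_pos: [0.5207, 0.0155, 0.0498]
orientation: [2.899, 1.207, 0.003]
contact_force: [-1.4, -0.1, 6.5]
grip_width: 0.0451
gripper_force: 40.2
```

```bash
python3 -m crank '[[0,0,0.1,0,-1],[0,0,0.1,0,-1],[0,0,0.1,0,-1],[-0.017,-0.07,0,0,-1],[-0.017,-0.12,0,0,-1],[-0.017,-0.16,0,0,-1],[-0.017,-0.17,0,0,-1],[-0.017,-0.17,0,0,-1]]'; python3 -m crank '[[-0.017,-0.17,0,0,-1],[-0.017,-0.17,0,0,-1],[-0.017,-0.17,0,0,-1],[-0.017,-0.16,0,0,-1],[-0.017,-0.12,0,0,-1],[-0.017,-0.08,0,0,-1],[0,0,0,0,-1],[0,0,0,0,-1]]'
```

```text
clock: 10.57
tcp_pos: [0.5027, -0.1236, 0.1091]
orientation: [2.899, 1.21, 0.001]
contact_force: [1.3, -0.2, -2.2]
grip_width: 0.045
gripper_force: 41.5
clock: 11.23
tcp_pos: [0.4821, -0.2973, 0.1086]
orientation: [2.901, 1.205, -0.0]
contact_force: [0.9, 0.6, -1.5]
grip_width: 0.0448
gripper_force: 41.5
```

```bash
python3 -m crank '[[0,0,-0.08,0,-1],[0,0,-0.08,0,-1],[0,0,-0.08,0,-1],[0,0,-0.05,0,-1],[0,0,-0.02,0,-1],[0,0,-0.01,0,-1],[0,0,0,0,-1],[0,0,0,0,-1]]'
```

```text
clock: 11.9
tcp_pos: [0.4834, -0.2959, 0.0453]
orientation: [2.899, 1.209, 0.002]
contact_force: [-0.1, -0.3, -1.5]
grip_width: 0.0447
gripper_force: 41.5
```

Still bearing its weight, so about 1 mm more down before releasing. Then I'll rise and go to the can at (.5205,.104).

```bash
python3 -m crank '[[0,0,-0.005,0,-1],[0,0,-0.004,0,-1],[0,0,0,0,-1],[0,0,0,0,-1]]';  python3 -m crank '[[0,0,0,0,0],[0,0,0,0,0.5],[0,0,0,0,1],[0,0,0,0,1],[0,0,0,0,1],[0,0,0,0,1]]'; python3 -m crank '[[0,0,0.15,0,1],[0,0,0.17,0,1],[0,0,0.17,0,1],[0,0,0.17,0,1],[0.01,0.14,0.02,0,1],[0.01,0.18,0,0,1],[0.015,0.19,0,0,1],[0.015,0.19,0,0,1]]'; python3 -m crank '[[0.02,0.19,0,0,1],[0.02,0.19,0,0,1],[0.02,0.19,0,0,1],[0.02,0.19,0,0,1],[0.02,0.17,0,0,1],[0.02,0.17,0,0,1],[0.02,0.12,0,0,1],[0,0.08,0,0,1]]';python3 -m crank '[[0,0,0,0,1],[0,0,0,0,1]]'
```

```text
clock: 12.23
tcp_pos: [0.4835, -0.2962, 0.0448]
orientation: [2.898, 1.208, 0.001]
contact_force: [-3.7, 2.7, 15.5]
grip_width: 0.0446
gripper_force: 43.0
clock: 12.73
tcp_pos: [0.4826, -0.2965, 0.0426]
orientation: [-2.9, -1.208, -0.0]
contact_force: [0.6, -0.0, 0.7]
grip_width: 0.0853
gripper_force: 0.0
clock: 13.4
tcp_pos: [0.4924, -0.1554, 0.179]
orientation: [2.9, 1.206, 0.001]
contact_force: [1.1, 0.4, 0.5]
grip_width: 0.0852
gripper_force: 0.0
clock: 14.07
tcp_pos: [0.5208, 0.1073, 0.1789]
orientation: [-2.897, -1.213, -0.002]
contact_force: [-0.0, -0.3, 0.5]
grip_width: 0.0854
gripper_force: 0.0
clock: 14.23
tcp_pos: [0.5203, 0.1043, 0.1785]
orientation: [-2.899, -1.211, 0.001]
contact_force: [-0.3, 0.1, 0.2]
grip_width: 0.085
gripper_force: 0.0
```

```bash
python3 -m crank '[[0,0,-0.13,0,1],[0,0,-0.13,0,1],[0,0,-0.13,0,1],[0,0,-0.13,0,1],[0,0,-0.1,0,1],[0,0,0,0,1],[0,0,0,0,1]]'; python3 -m crank '[[0,0,0,0,-1],[0,0,0,0,-1],[0,0,0,0,-1],[0,0,0,0,-1],[0,0,0,0,-1],[0,0,0,0,-1],[0,0,0,0,-1]]'
```

```text
clock: 14.82
tcp_pos: [0.5199, 0.1019, 0.0541]
orientation: [2.901, 1.206, -0.004]
contact_force: [0.3, -0.1, 0.7]
grip_width: 0.0852
gripper_force: 0.0
clock: 15.4
tcp_pos: [0.5218, 0.1034, 0.0563]
orientation: [2.899, 1.207, 0.004]
contact_force: [-0.9, -0.3, 4.6]
grip_width: 0.0491
gripper_force: 40.6
```

```bash
python3 -m crank '[[0,0,0.1,0,-1],[0,0,0.1,0,-1],[0,0,0.1,0,-1],[0.013,-0.07,0,0,-1],[0.013,-0.12,0,0,-1],[0.013,-0.16,0,0,-1],[0.013,-0.17,0,0,-1],[0.013,-0.17,0,0,-1]]'; python3 -m crank '[[0.014,-0.17,0,0,-1],[0.014,-0.17,0,0,-1],[0.014,-0.17,0,0,-1],[0.014,-0.17,0,0,-1],[0.014,-0.17,0,0,-1],[0.014,-0.17,0,0,-1],[0.014,-0.15,0,0,-1],[0.014,-0.1,0,0,-1]]'; python3 -m crank '[[0.014,-0.05,0,0,-1],[0,0,0,0,-1],[0,0,0,0,-1]]'
```

```text
clock: 16.07
tcp_pos: [0.5337, -0.0357, 0.1156]
orientation: [2.899, 1.209, 0.002]
contact_force: [0.8, 0.1, -1.1]
grip_width: 0.0491
gripper_force: 41.9
clock: 16.73
tcp_pos: [0.5552, -0.293, 0.1153]
orientation: [2.9, 1.202, -0.001]
contact_force: [0.0, -1.0, -1.7]
grip_width: 0.0487
gripper_force: 41.9
clock: 16.98
tcp_pos: [0.5589, -0.2972, 0.1149]
orientation: [-2.899, -1.208, -0.001]
contact_force: [0.7, 0.6, -1.7]
grip_width: 0.0489
gripper_force: 41.9
```

```bash
python3 -m crank '[[0,0,-0.08,0,-1],[0,0,-0.08,0,-1],[0,0,-0.08,0,-1],[0,0,-0.05,0,-1],[0,0,-0.025,0,-1],[0,0,-0.005,0,-1],[0,0,0,0,-1],[0,0,0,0,-1]]'
```

```text
clock: 17.65
tcp_pos: [0.5594, -0.2974, 0.0513]
orientation: [2.899, 1.21, 0.002]
contact_force: [0.2, 0.3, -0.6]
grip_width: 0.0493
gripper_force: 42.1
```

```bash
python3 -m crank '[[0,0,-0.004,0,-1],[0,0,0,0,-1],[0,0,0,0,0],[0,0,0,0,0.5],[0,0,0,0,1],[0,0,0,0,1],[0,0,0,0,1],[0,0,0,0,1]]'; python3 -m crank '[[0,0,0.15,0,1],[0,0,0.17,0,1],[0,0,0.17,0,1],[0,0,0.17,0,1],[0.01,0.14,0.02,0.14,1],[0.01,0.18,0,0.14,0],[0.01,0.19,0,0.14,-0.1],[0.01,0.19,0,0.14,-0.1]]'; python3 -m crank '[[0.015,0.19,0,0.14,-0.1],[0.015,0.19,0,0.14,-0.1],[0.015,0.19,0,0.14,-0.1],[0.015,0.19,0,0,-0.1],[0.015,0.16,0,0,-0.1],[0,0.1,0,0,-0.1],[0,0,0,0,-0.1],[0,0,0,0,-0.1]]'; python3 - <<'E'
from h import *
import pickle
a,b=r.grab_frame("scene"),r.grab_frame("side"); cv2.imwrite("pics/sc2.png",a);cv2.imwrite("pics/sd2.png",b)
pickle.dump(r.camera_model("wrist"),open("w4.pkl","wb")); cv2.imwrite("pics/w4.png",r.grab_frame("wrist"))
cv2.imwrite("pics/s2.png",np.hstack([a[120:400,90:400],b[90:370,190:500]]))
E
```

```text
clock: 18.32
tcp_pos: [0.5587, -0.2985, 0.0498]
orientation: [2.9, 1.208, 0.0]
contact_force: [-0.2, -0.1, 1.0]
grip_width: 0.0858
gripper_force: 0.0
clock: 18.98
tcp_pos: [0.5666, -0.1574, 0.1863]
orientation: [2.562, 1.816, 0.0]
contact_force: [0.2, 0.2, -0.0]
grip_width: 0.0516
gripper_force: 0.0
clock: 19.65
tcp_pos: [0.5816, 0.0471, 0.186]
orientation: [-2.231, -2.212, -0.0]
contact_force: [-0.1, 0.0, -1.1]
grip_width: 0.0384
gripper_force: 0.0
```

View pics/s2.png

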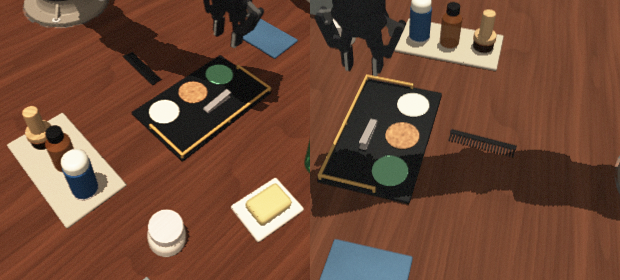

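View pics/w4.png

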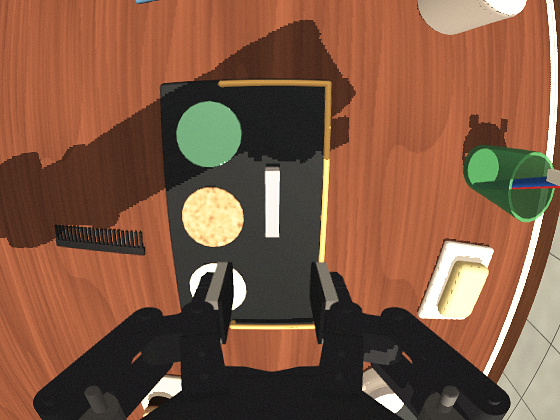

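All three stand upright on the mat. The wrist view shows mint (209,134), cork (213,217) and the clip from (272,166) to (272,237). I'll refine these by colour segmentation in the three views.

```bash
cat > meas.py <<'E'
from h import *
import pickle
V={"scene":(cv2.imread("pics/sc2.png"),r.camera_model("scene"),False),"side":(cv2.imread("pics/sd2.png"),r.camera_model("side"),False),"wrist":(cv2.imread("pics/w4.png"),pickle.load(open("w4.pkl","rb")),True)}
E
python3 - <<'E'
from meas import *
K={"mint":((50,40,30),(95,255,255),(.5205,.104,.013),(66*66*.785)),"cork":((5,60,90),(25,255,255),(.52,.017,.013),0),"white":((0,0,150),(180,70,255),(.519,-.0695,.013),0),"clip":((0,0,75),(180,60,255),(.582,.032,.022),0)}
for k,(lo,hi,X,_) in K.items():
    for n,(f,m,fi) in V.items():
        if n=="wrist" and k=="white": continue
        p=proj(m,X,fi); s=int(55 if n=="wrist" else 26 if n=="scene" else 32); x,y=(p-s).astype(int).clip(0)
        hsv=cv2.cvtColor(f[y:y+2*s,x:x+2*s],cv2.COLOR_BGR2HSV); mk=cv2.inRange(hsv,lo,hi)
        c=max(cv2.findContours(mk,0,1)[0],key=lambda c:cv2.contourArea(c)-(0 if cv2.pointPolygonTest(c,(float(s),float(s)),False)>=0 else 1e5))
        if k=="clip": q=cv2.minAreaRect(c)
        else: q=cv2.fitEllipse(cv2.convexHull(c))
        ctr=np.array(q[0])+(x,y); W=onz(m,ctr,X[2],fi)
        print(k,n,"px",ctr.round(1),"size",np.round(q[1],1),"ang",round(q[2],1),"world",W[:2].round(4))
E
```

```text
mint scene px [308.8 194. ] size [20.7 28.7] ang 94.3 world [0.522 0.1  ]
mint side px [269.7 260.4] size [31.3 37.5] ang 91.4 world [0.5196 0.1054]
mint wrist px [208.5 133.7] size [66.2 67.1] ang 10.2 world [0.521  0.1032]
cork scene px [282.3 211.7] size [21.7 29.2] ang 90.3 world [0.5203 0.0143]
cork side px [281.9 225. ] size [26.9 34.4] ang 93.8 world [0.5189 0.0188]
cork wrist px [212.3 216.4] size [59.5 63.3] ang 121.5 world [0.52   0.0179]
white scene px [253.7 231.1] size [23.2 30.3] ang 85.3 world [ 0.5193 -0.0714]
white side px [292.7 194.3] size [23.7 31.9] ang 93.0 world [ 0.5178 -0.0666]
clip scene px [307.2 220.9] size [ 8.7 32.3] ang 51.3 world [0.584  0.0299]
clip side px [247.2 223.2] size [ 9.8 32.9] ang 22.6 world [0.5818 0.0393]
clip wrist px [271.5 202. ] size [70. 15.] ang 90.0 world [0.5817 0.0352]
```

```bash
python3 -m crank '[[0.002,-0.035,-0.1,0,-0.1],[0,-0.035,-0.13,0,-0.1],[0,0,-0.13,0,-0.1],[0,0,-0.13,0,-0.1],[0,0,-0.13,0,-0.1],[0,0,-0.05,0,-0.1],[0,0,0,0,-0.1],[0,0,0,0,-0.1]]' 30
```

```text
clock: 20.47
tcp_pos: [0.5824, 0.0309, 0.0522]
orientation: [-2.236, -2.207, 0.0]
contact_force: [-0.9, 0.2, 1.1]
grip_width: 0.0385
gripper_force: 0.0
```

```bash
python3 -m crank '[[0,0.008,-0.08,0,-0.1],[0,0,-0.06,0,-0.1],[0,0,-0.04,0,-0.1],[0,0,-0.015,0,-0.1],[0,0,0,0,-0.1],[0,0,0,0,-0.1]]';python3 -m crank '[[0,0,0,0,-1],[0,0,0,0,-1],[0,0,0,0,-1],[0,0,0,0,-1],[0,0,0,0,-1],[0,0,0,0,-1]]'
```

```text
clock: 20.97
tcp_pos: [0.5824, 0.0332, 0.0133]
orientation: [2.234, 2.208, 0.001]
contact_force: [0.2, 0.3, 0.1]
grip_width: 0.0383
gripper_force: 0.0
clock: 21.47
tcp_pos: [0.5827, 0.0332, 0.0136]
orientation: [2.234, 2.208, 0.001]
contact_force: [-0.4, -0.3, 5.4]
grip_width: 0.0127
gripper_force: 30.0
```

```bash
python3 -m crank '[[0,0,0.1,0,-1],[0,0,0.1,0,-1],[0,0,0.1,0,-1],[-0.02,0.07,0,0,-1],[-0.04,0.12,0,0,-1],[-0.04,0.15,0,0,-1],[-0.04,0.15,0,0,-1],[-0.04,0.15,0,0,-1]]'; python3 -m crank '[[-0.04,0.15,0,0,-1],[-0.04,0.15,0,0,-1],[-0.04,0.15,0,0,-1],[-0.04,0.12,0,0,-1],[-0.03,0.08,0,0,-1],[-0.01,0.04,0,0,-1],[0,0,0,0,-1],[0,0,0,0,-1]]'; python3 - <<'E'
from h import *
import pickle
o=r.get_obs();print(o["tcp_pos"].round(4),o["orientation"].round(3))
a=r.grab_frame("scene");b=r.grab_frame("side");m=r.camera_model("wrist");w=r.grab_frame("wrist")
pickle.dump(m,open("w5.pkl","wb"));cv2.imwrite("pics/w5.png",w)
c=lambda f,x,y,s,k:cv2.resize(f[y:y+s,x:x+s],None,fx=k,fy=k,interpolation=cv2.INTER_CUBIC)
cv2.imwrite("pics/s3.png",np.hstack([cv2.resize(w[120:420,80:480],(400,300)),c(b,160,270,150,2)]))
E
```

```text
clock: 22.13
tcp_pos: [0.5455, 0.162, 0.0728]
orientation: [-2.235, -2.208, 0.0]
contact_force: [0.1, -0.9, -0.4]
grip_width: 0.0131
gripper_force: 29.4
clock: 22.8
tcp_pos: [0.5064, 0.2983, 0.0726]
orientation: [2.234, 2.208, -0.001]
contact_force: [-0.1, -1.2, -0.2]
grip_width: 0.0131
gripper_force: 29.4
[0.5064 0.2983 0.0726] [ 2.234e+00  2.208e+00 -1.000e-03]
```

View pics/s3.png

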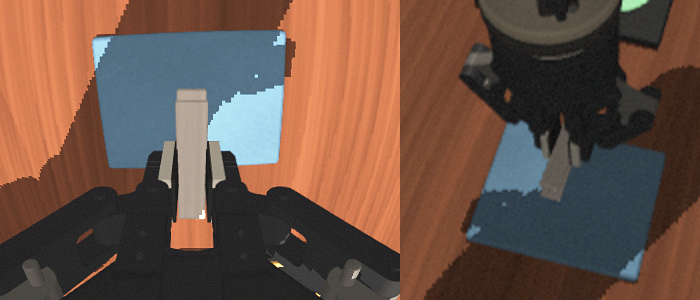

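The clip is held level and square over the plate. The plate's corners in the wrist view are about (174,158), (365,152), (188,287) and (359,283). I'll check the plate centre and the clip's far end at (272,210) from them.

```bash
python3 - <<'E'
from h import *
import pickle
m=pickle.load(open("w5.pkl","rb"))
W=np.array([onz(m,p,.008,True) for p in((174,158),(365,152),(188,287),(359,283))]);print(W[:,:2].round(4).tolist(),W.mean(0).round(4))
print("clip far top end",onz(m,(271.5,210),.0895,True).round(4),"far end lower",onz(m,(271.5,220),.0895,True).round(4))
E
```

```text
[[0.4431, 0.3488], [0.5693, 0.3511], [0.4429, 0.2511], [0.5728, 0.2528]] [0.507 0.301 0.008]
clip far top end [0.5075 0.338  0.0895] far end lower [0.5074 0.3337 0.0895]
```

```bash
python3 -m crank '[[0.003,0,-0.08,0,-1],[0,0,-0.08,0,-1],[0,0,-0.07,0,-1],[0,0,-0.04,0,-1],[0,0,-0.02,0,-1],[0,0,-0.01,0,-1],[0,0,0,0,-1],[0,0,0,0,-1]]'
```

```text
clock: 23.62
tcp_pos: [0.507, 0.2995, 0.0133]
orientation: [2.234, 2.209, 0.001]
contact_force: [0.3, -0.4, -1.0]
grip_width: 0.0128
gripper_force: 29.4
```

Need about 2 mm further.

```bash
python3 -m crank '[[0,0,-0.005,0,-1],[0,0,-0.004,0,-1],[0,0,0,0,-1],[0,0,0,0,-1]]'
```

```text
clock: 23.95
tcp_pos: [0.5071, 0.2995, 0.0116]
orientation: [2.234, 2.208, 0.002]
contact_force: [0.7, -0.0, 2.6]
grip_width: 0.0127
gripper_force: 29.7
```

```bash
python3 -m crank '[[0,0,0,0,-0.6],[0,0,0,0,-0.4],[0,0,0,0,-0.1],[0,0,0,0,-0.1],[0,0,0,0,-0.1],[0,0,0.05,0,-0.1],[0,0,0.1,0,-0.1],[0,0,0.15,0,-0.1]]'; python3 -m crank '[[0,-0.08,0.17,0,0],[0,-0.08,0.17,0,0.5],[0,-0.1,0.14,0,1],[0,-0.15,0,0,1],[0,0,0,0,1],[0,0,0,0,1]]'; python3 - <<'E'
from h import *
import pickle
m=r.camera_model("wrist");w=r.grab_frame("wrist");pickle.dump(m,open("w6.pkl","wb"));cv2.imwrite("pics/w6.png",w)
p=proj(m,(.507,.3,.008),True);print(p)
hsv=cv2.cvtColor(w,cv2.COLOR_BGR2HSV)
x,y=(p-90).astype(int).clip(0);s=hsv[y:y+180,x:x+180]
mk=cv2.inRange(s,(90,70,30),(125,255,255));c=max(cv2.findContours(mk,0,1)[0],key=cv2.contourArea)
h=cv2.convexHull(c);q=cv2.approxPolyDP(h,.04*cv2.arcLength(h,True),True)[:,0]+(x,y)
W=np.array([onz(m,i,.008,True) for i in q]);print(q.tolist(),W[:,:2].round(3).tolist(),W.mean(0))
mk=cv2.inRange(s,(0,0,60),(180,60,255));pl=np.zeros_like(mk);cv2.fillConvexPoly(pl,h,255);mk&=cv2.erode(pl,np.ones((7,7)))
c=max(cv2.findContours(mk,0,1)[0],key=cv2.contourArea);q=cv2.minAreaRect(c);print(q[1],q[2],"clip",onz(m,np.array(q[0])+(x,y),.02,True))
cv2.imwrite("pics/w6c.png",cv2.resize(w[y:y+180,x:x+180],None,fx=3,fy=3))
E
```

```text
clock: 24.62
tcp_pos: [0.5053, 0.2981, 0.0702]
orientation: [-2.233, -2.208, 0.007]
contact_force: [-0.1, 0.2, -0.3]
grip_width: 0.0384
gripper_force: 0.0
clock: 25.12
tcp_pos: [0.5073, 0.215, 0.1679]
orientation: [2.237, 2.203, -0.0]
contact_force: [-0.1, 0.9, -0.3]
grip_width: 0.0853
gripper_force: 0.0
[269.59584122 105.01496491]
[[336, 53], [337, 154], [204, 158], [200, 57]] [[0.569, 0.35], [0.57, 0.254], [0.444, 0.252], [0.443, 0.348]] [0.5066012  0.30108103 0.008     ]
(80.0, 16.0) 90.0 clip [0.50650486 0.29899101 0.02      ]
```

View pics/w6c.png

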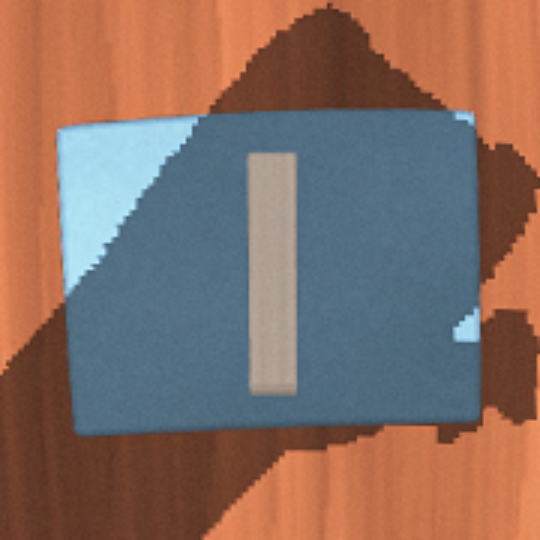

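The clip lies flat and centred: (.5065,.299) against the plate centre (.507,.301). Next I'll bring back the can.

```bash
python3 -m crank '[[0.01,-0.1,0.04,-0.14,1],[0.02,-0.15,0.04,-0.14,1],[0.02,-0.18,0,-0.14,1],[0.02,-0.19,0,-0.14,1],[0.02,-0.19,0,-0.14,1],[0.02,-0.19,0,-0.14,1],[0.02,-0.19,0,-0.14,1],[0.02,-0.19,0,-0.02,1]]' 40; python3 -m crank '[[0.02,-0.19,0,0,1],[0.02,-0.19,0,0,1],[0.02,-0.19,0,0,1],[0.02,-0.19,0,0,1],[0.02,-0.19,0,0,1],[0.01,-0.13,0,0,1],[0,-0.08,0,0,1],[0,0,0,0,1]]';python3 -m crank '[[0,0,0,0,1],[0,0,0,0,1]]'
```

```text
clock: 25.83
tcp_pos: [0.5368, -0.0589, 0.1831]
orientation: [-2.911, -1.181, -0.0]
contact_force: [-0.2, -0.3, 0.3]
grip_width: 0.0856
gripper_force: 0.0
clock: 26.5
tcp_pos: [0.5583, -0.2941, 0.1822]
orientation: [2.912, 1.179, -0.002]
contact_force: [0.5, -0.7, -0.2]
grip_width: 0.0858
gripper_force: 0.0
clock: 26.67
tcp_pos: [0.5594, -0.2876, 0.183]
orientation: [-2.906, -1.19, -0.001]
contact_force: [0.1, 0.4, 0.3]
grip_width: 0.0856
gripper_force: 0.0
```

```bash
python3 -m crank '[[0,-0.045,-0.13,0,1],[0,0,-0.13,0,1],[0,0,-0.13,0,1],[0,0,-0.13,0,1],[0,0,-0.1,0,1],[0,0,-0.045,0,1],[0,0,0,0,1],[0,0,0,0,1]]'; python3 -m crank '[[0,0,0,0,-1],[0,0,0,0,-1],[0,0,0,0,-1],[0,0,0,0,-1],[0,0,0,0,-1],[0,0,0,0,-1],[0,0,0,0,-1]]'
```

```text
clock: 27.33
tcp_pos: [0.5595, -0.2983, 0.0507]
orientation: [-2.908, -1.188, -0.001]
contact_force: [0.5, -0.3, 0.2]
grip_width: 0.0853
gripper_force: 0.0
clock: 27.92
tcp_pos: [0.5597, -0.3001, 0.0517]
orientation: [2.908, 1.184, 0.002]
contact_force: [-1.3, 1.4, 6.3]
grip_width: 0.049
gripper_force: 41.5
```

```bash
python3 -m crank '[[0,0,0.1,0,-1],[0,0,0.1,0,-1],[0,0,0.12,0,-1],[-0.013,0.07,0,0,-1],[-0.013,0.12,0,0,-1],[-0.013,0.16,0,0,-1],[-0.013,0.17,0,0,-1],[-0.013,0.17,0,0,-1]]'; python3 -m crank '[[-0.014,0.17,0,0,-1],[-0.014,0.17,0,0,-1],[-0.014,0.17,0,0,-1],[-0.014,0.17,0,0,-1],[-0.014,0.17,0,0,-1],[-0.014,0.17,0,0,-1],[-0.014,0.15,0,0,-1],[-0.014,0.1,0,0,-1]]'; python3 -m crank '[[-0.014,0.05,0,0,-1],[0,0,0,0,-1],[0,0,0,0,-1],[0,0,0,0,-1]]'
```

```text
clock: 28.58
tcp_pos: [0.5449, -0.1604, 0.1139]
orientation: [-2.91, -1.184, 0.0]
contact_force: [0.8, 0.4, -0.5]
grip_width: 0.0491
gripper_force: 41.9
clock: 29.25
tcp_pos: [0.5223, 0.0963, 0.1142]
orientation: [-2.906, -1.19, -0.001]
contact_force: [0.2, 0.2, -2.5]
grip_width: 0.0495
gripper_force: 41.9
clock: 29.58
tcp_pos: [0.5207, 0.0999, 0.1138]
orientation: [2.91, 1.181, -0.001]
contact_force: [-0.5, -0.7, -2.1]
grip_width: 0.0492
gripper_force: 41.9
```

```bash
python3 -m crank '[[0,0.012,-0.08,0,-1],[0,0,-0.08,0,-1],[0,0,-0.06,0,-1],[0,0,-0.03,0,-1],[0,0,0,0,-1],[0,0,0,0,-1]]'; cat > axis.py <<'E'
from h import *
from scipy.optimize import least_squares
def axis(name,lo,hi,x0,z0,z1,tag):
    obs=[]
    for n in("scene","side"):
        m=r.camera_model(n);f=r.grab_frame(n);cv2.imwrite(f"pics/{tag}_{n}.png",f)
        mk=cv2.inRange(cv2.cvtColor(f,cv2.COLOR_BGR2HSV),lo,hi)
        for z in np.linspace(z0,z1,9):
            p=proj(m,(*x0,z)); y=int(round(p[1])); xs=np.arange(int(p[0])-30,int(p[0])+31)
            on=mk[y,xs]>0; lab=cv2.connectedComponents(on.astype(np.uint8)[None])[1][0]
            k=max(range(1,lab.max()+1),key=lambda k:(lab==k).sum(),default=0)
            if k: s=xs[lab==k]; obs.append((m,y,(s[0]+s[-1])/2,len(s)))
    print("widths",[o[3] for o in obs])
    def f(q):
        e=[]
        for m,y,xm,_ in obs:
            a,b=proj(m,(*q,z0)),proj(m,(*q,z1)); e.append(a[0]+(b[0]-a[0])*(y-a[1])/(b[1]-a[1])-xm)
        return e
    s=least_squares(f,x0,loss="soft_l1"); print(name,s.x.round(4),"res",np.abs(s.fun).max().round(2)); return s.x
E
python3 -c "
from axis import *
axis('can',(100,80,15),(130,255,255),(.5205,.103),.030,.070,'c1')
f=cv2.imread('pics/c1_scene.png')[140:250,240:380];g=cv2.imread('pics/c1_side.png')[180:290,200:340]
cv2.imwrite('pics/c1.png',cv2.resize(np.hstack([f,g]),None,fx=2.8,fy=2.8,interpolation=cv2.INTER_CUBIC))
"
```

```text
clock: 30.08
tcp_pos: [0.5206, 0.104, 0.064]
orientation: [2.91, 1.184, -0.001]
contact_force: [-0.5, 0.4, -0.9]
grip_width: 0.0496
gripper_force: 41.9
widths [21, 14, 7, 7, 7, 7, 6, 7, 7, 15, 15, 15, 15, 15, 15, 15, 15, 16]
can [0.5496 0.0449] res 7.8
```

View pics/c1.png

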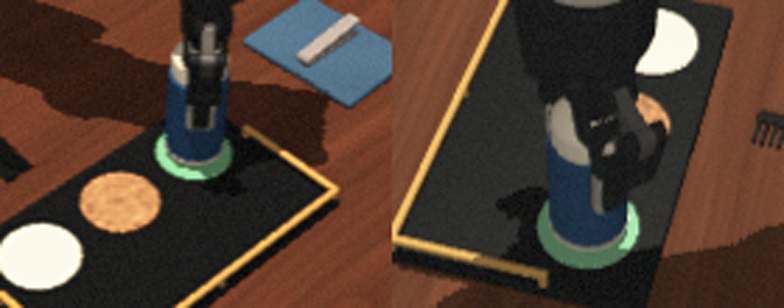

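Held just over the mint coaster, the can is centred to about 2 mm in both views. Now I'll set it down.

```bash
python3 -m crank '[[0,0,-0.025,0,-1],[0,0,-0.012,0,-1],[0,0,-0.006,0,-1],[0,0,0,0,-1],[0,0,0,0,-1]]'
```

```text
clock: 30.6
tcp_pos: [0.5209, 0.1046, 0.0566]
orientation: [2.908, 1.185, 0.001]
contact_force: [-3.4, -2.3, 10.7]
grip_width: 0.0494
gripper_force: 43.1
```

Contact (10 N). Release, rise, and move to the bottle at (.483,-.2965), then check the can.

```bash
python3 -m crank '[[0,0,0,0,0],[0,0,0,0,0.5],[0,0,0,0,1],[0,0,0,0,1],[0,0,0,0,1],[0,0,0.1,0,1],[0,0,0.17,0,1],[0,0,0.17,0,1]]'; python3 -m crank '[[0,0,0.17,0,1],[-0.01,-0.14,0.02,0,1],[-0.01,-0.18,0,0,1],[-0.015,-0.19,0,0,1],[-0.015,-0.19,0,0,1],[-0.02,-0.19,0,0,1],[-0.02,-0.19,0,0,1],[-0.02,-0.19,0,0,1]]'; python3 -m crank '[[-0.02,-0.19,0,0,1],[-0.02,-0.19,0,0,1],[-0.02,-0.16,0,0,1],[-0.02,-0.12,0,0,1],[0,-0.08,0,0,1],[0,0,0,0,1],[0,0,0,0,1]]'; python3 -c "
from axis import *
axis('can',(100,80,15),(130,255,255),(.5205,.103),.030,.080,'c2')
f=cv2.imread('pics/c2_scene.png')[140:250,240:380];g=cv2.imread('pics/c2_side.png')[180:290,200:340]
cv2.imwrite('pics/c2.png',cv2.resize(np.hstack([f,g]),None,fx=2.8,fy=2.8,interpolation=cv2.INTER_CUBIC))
"
```

```text
clock: 31.27
tcp_pos: [0.5194, 0.1044, 0.1435]
orientation: [-2.908, -1.186, 0.005]
contact_force: [1.1, 0.1, 0.2]
grip_width: 0.0854
gripper_force: 0.0
clock: 31.93
tcp_pos: [0.498, -0.1512, 0.1815]
orientation: [2.909, 1.185, 0.0]
contact_force: [0.9, -0.0, -0.1]
grip_width: 0.0854
gripper_force: 0.0
clock: 32.52
tcp_pos: [0.4822, -0.2979, 0.1811]
orientation: [-2.91, -1.182, 0.0]
contact_force: [1.2, 1.0, 0.3]
grip_width: 0.0856
gripper_force: 0.0
widths [21, 22, 22, 21, 21, 20, 20, 9, 3, 27, 27, 28, 28, 28, 28, 6, 3, 3]
can [0.5226 0.0989] res 13.04
```

View pics/c2.png

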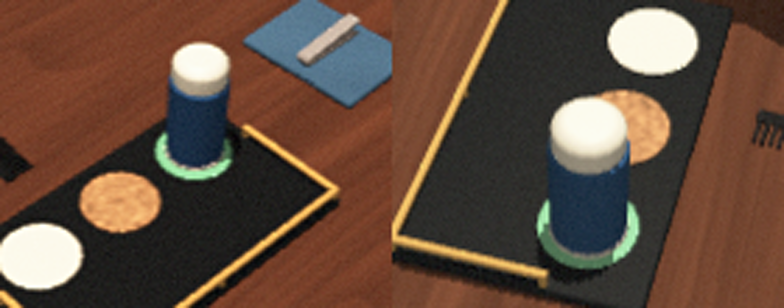

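```bash
cat > rel.py <<'E'
from h import *
def rel(lo,hi,ctr,pix,tag,z0,z1,half=20):
    # offset of a vertical axis from its coaster centre, from silhouette midlines, relative to coaster pixels pix
    A=[];b=[]
    for n in("scene","side"):
        m=r.camera_model(n);f=cv2.imread(f"pics/{tag}_{n}.png");mk=cv2.inRange(cv2.cvtColor(f,cv2.COLOR_BGR2HSV),lo,hi)
        sh=np.array(pix[n])-proj(m,(*ctr,.013))   # local calibration shift in this view
        for z in np.linspace(z0,z1,7):
            p=proj(m,(*ctr,z))+sh;y=int(round(p[1]));x=int(p[0]);w=mk[y,x-half:x+half+1];i=np.flatnonzero(w)
            if len(i)<8: continue
            mid=(i[0]+i[-1])/2+x-half
            e=1e-3;gx,gy=[(proj(m,(ctr[0]+e*(k==0),ctr[1]+e*(k==1),z))-proj(m,(*ctr,z)))/e for k in(0,1)]
            up=proj(m,(*ctr,z+e))-proj(m,(*ctr,z));s=up[0]/up[1]
            A.append([gx[0]-s*gx[1],gy[0]-s*gy[1]]);b.append(mid-p[0]-s*(y-p[1]));
            print(n,round(z,3),len(i),i[-1]-i[0]+1,round(b[-1],2),end=" | ")
    print();q=np.linalg.lstsq(np.array(A),np.array(b),rcond=None)[0];print("offset mm",(q*1e3).round(1))
E
python3 -c "
from rel import *
rel((95,60,10),(130,255,255),(.5205,.1032),{'scene':(308.8,194),'side':(269.7,260.4)},'c2',.03,.06)
cv2.imwrite('pics/c0_scene.png',cv2.imread('pics/scene0.png'));cv2.imwrite('pics/c0_side.png',cv2.imread('pics/side0.png'))
rel((95,60,10),(130,255,255),(.5205,.1032),{'scene':(308.8,194),'side':(269.7,260.4)},'c0',.03,.06)
"
```

```text
scene 0.03 20 20 0.31 | scene 0.035 21 21 0.65 | scene 0.04 23 23 0.57 | scene 0.045 22 22 -0.09 | scene 0.05 22 22 -0.17 | scene 0.055 20 20 -0.32 | scene 0.06 21 21 0.1 | side 0.03 27 27 0.29 | side 0.035 27 27 0.29 | side 0.04 28 28 -0.22 | side 0.045 28 28 -0.22 | side 0.05 29 29 0.28 | side 0.055 29 29 0.27 | side 0.06 29 29 0.27 | 
offset mm [-0.6  1.2]
scene 0.03 20 20 -0.69 | scene 0.035 23 23 -0.35 | scene 0.04 22 22 -0.93 | scene 0.045 22 22 -0.09 | scene 0.05 22 22 -0.17 | scene 0.055 21 21 -0.82 | scene 0.06 20 20 -0.4 | side 0.03 26 26 -0.21 | side 0.035 27 27 0.29 | side 0.04 28 28 -0.22 | side 0.045 28 28 -0.22 | side 0.05 28 28 -0.22 | side 0.055 28 28 -0.23 | side 0.06 28 28 -0.23 | 
offset mm [ 1.1 -3. ]
```

The can stands about 1 mm off the mint centre. Next is the bottle.

```bash
python3 -m crank '[[0.004,0.006,-0.13,0,1],[0,0,-0.13,0,1],[0,0,-0.13,0,1],[0,0,-0.13,0,1],[0,0,-0.1,0,1],[0,0,-0.06,0,1],[0,0,0,0,1],[0,0,0,0,1]]'; python3 -m crank '[[0,0,0,0,-1],[0,0,0,0,-1],[0,0,0,0,-1],[0,0,0,0,-1],[0,0,0,0,-1],[0,0,0,0,-1],[0,0,0,0,-1]]'
```

```text
clock: 33.28
tcp_pos: [0.4838, -0.2952, 0.0457]
orientation: [-2.908, -1.187, -0.0]
contact_force: [-0.0, -0.4, 0.8]
grip_width: 0.0854
gripper_force: 0.0
clock: 33.87
tcp_pos: [0.4841, -0.2966, 0.0469]
orientation: [2.908, 1.184, 0.002]
contact_force: [-1.3, 1.2, 6.2]
grip_width: 0.045
gripper_force: 40.3
```

```bash
python3 -m crank '[[0,0,0.1,0,-1],[0,0,0.1,0,-1],[0,0,0.12,0,-1],[0.015,0.07,0,0,-1],[0.016,0.12,0,0,-1],[0.016,0.16,0,0,-1],[0.016,0.17,0,0,-1],[0.016,0.17,0,0,-1]]'; python3 -m crank '[[0.016,0.17,0,0,-1],[0.016,0.17,0,0,-1],[0.016,0.17,0,0,-1],[0.016,0.16,0,0,-1],[0.016,0.12,0,0,-1],[0.016,0.08,0,0,-1],[0,0,0,0,-1],[0,0,0,0,-1]]'
```

```text
clock: 34.53
tcp_pos: [0.499, -0.1573, 0.11]
orientation: [2.91, 1.183, 0.001]
contact_force: [0.5, 0.3, -1.2]
grip_width: 0.0447
gripper_force: 41.6
clock: 35.2
tcp_pos: [0.5184, 0.0166, 0.1098]
orientation: [2.908, 1.188, 0.001]
contact_force: [0.8, -0.9, -2.4]
grip_width: 0.045
gripper_force: 41.5
```

```bash
python3 -m crank '[[0.002,0,-0.08,0,-1],[0,0,-0.08,0,-1],[0,0,-0.06,0,-1],[0,0,-0.04,0,-1],[0,0,-0.02,0,-1],[0,0,-0.01,0,-1],[0,0,0,0,-1],[0,0,0,0,-1]]'
```

```text
clock: 35.87
tcp_pos: [0.5192, 0.0155, 0.052]
orientation: [2.909, 1.185, 0.001]
contact_force: [0.9, 0.5, -1.3]
grip_width: 0.0448
gripper_force: 41.5
```

```bash
python3 -m crank '[[0,0.004,-0.005,0,-1],[0,0,-0.004,0,-1],[0,0,0,0,-1],[0,0,0,0,-1]]'
```

```text
clock: 36.2
tcp_pos: [0.5194, 0.0157, 0.0518]
orientation: [2.908, 1.183, 0.001]
contact_force: [-6.1, -3.6, 20.9]
grip_width: 0.0447
gripper_force: 43.5
```

```bash
python3 -m crank '[[0,0,0.004,0,-1],[0,0,0,0,0],[0,0,0,0,0.5],[0,0,0,0,1],[0,0,0,0,1],[0,0,0,0,1],[0,0,0.1,0,1],[0,0,0.17,0,1]]'; python3 -m crank '[[0,0,0.17,0,1],[0,0,0.17,0,1],[-0.04,-0.1,0.02,0,1],[-0.06,-0.16,0,0,1],[-0.06,-0.18,0,0,1],[-0.06,-0.18,0,0,1],[-0.06,-0.18,0,0,1],[-0.06,-0.18,0,0,1]]'; python3 -m crank '[[-0.06,-0.18,0,0,1],[-0.06,-0.16,0,0,1],[-0.06,-0.14,0,0,1],[-0.05,-0.1,0,0,1],[0,-0.02,0,0,1],[0,0,0,0,1],[0,0,0,0,1]]';  python3 -c "
from rel import *
for n in('scene','side'): cv2.imwrite(f'pics/c3_{n}.png',r.grab_frame(n))
rel((0,80,25),(14,255,255),(.5198,.0172),{'scene':(282.3,211.7),'side':(281.9,225)},'c3',.05,.08,18)
f=cv2.imread('pics/c3_scene.png')[140:250,240:380];g=cv2.imread('pics/c3_side.png')[140:250,200:340]
cv2.imwrite('pics/c3.png',cv2.resize(np.hstack([f,g]),None,fx=2.8,fy=2.8,interpolation=cv2.INTER_CUBIC))
"
```

```text
clock: 36.87
tcp_pos: [0.5161, 0.0163, 0.1021]
orientation: [-2.907, -1.185, 0.01]
contact_force: [0.5, 0.4, -0.4]
grip_width: 0.0857
gripper_force: 0.0
clock: 37.53
tcp_pos: [0.4499, -0.1809, 0.1766]
orientation: [2.909, 1.186, 0.0]
contact_force: [0.7, -0.7, 0.1]
grip_width: 0.0851
gripper_force: 0.0
clock: 38.12
tcp_pos: [0.4052, -0.2986, 0.1764]
orientation: [-2.909, -1.186, -0.001]
contact_force: [-0.4, 0.4, -0.5]
grip_width: 0.0855
gripper_force: 0.0
scene 0.05 29 30 -3.93 | scene 0.055 30 30 -3.94 | scene 0.06 29 29 -4.47 | scene 0.065 30 30 -3.98 | scene 0.07 30 30 -4.0 | scene 0.075 30 30 -4.02 | scene 0.08 30 30 -4.04 | side 0.05 25 25 -0.31 | side 0.055 25 25 -0.38 | side 0.06 25 25 -0.44 | side 0.065 24 25 -0.47 | side 0.07 24 24 -0.04 | side 0.075 25 25 -0.6 | side 0.08 25 25 -0.66 | 
offset mm [  4.6 -16.9]
```

View pics/c3.png

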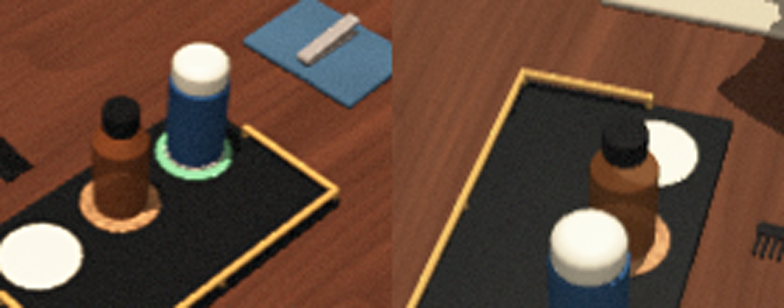

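The bottle stands centred on cork: in the scene crop the bottle is at x≈121 and the coaster at 120. Last is the brush.

```bash
python3 -m crank '[[0.003,-0.005,-0.13,0,1],[0,0,-0.13,0,1],[0,0,-0.13,0,1],[0,0,-0.12,0,1],[0,0,-0.07,0,1],[0,0,0,0,1],[0,0,0,0,1]]'; python3 -m crank '[[0,0,0,0,-1],[0,0,0,0,-1],[0,0,0,0,-1],[0,0,0,0,-1],[0,0,0,0,-1],[0,0,0,0,-1],[0,0,0,0,-1],[0,0,0,0,-1]]'; python3 -m crank '[[0,0,0.1,0,-1],[0,0,0.1,0,-1],[0,0,0.12,0,-1],[0.03,0.07,0,0,-1],[0.05,0.12,0,0,-1],[0.07,0.14,0,0,-1],[0.07,0.14,0,0,-1],[0.07,0.14,0,0,-1]]'; python3 -m crank '[[0.07,0.14,0,0,-1],[0.07,0.13,0,0,-1],[0.06,0.12,0,0,-1],[0.04,0.08,0,0,-1],[0.03,0.05,0,0,-1],[0,0.02,0,0,-1],[0,0,0,0,-1],[0,0,0,0,-1]]'
```

```text
clock: 38.8
tcp_pos: [0.4058, -0.299, 0.0603]
orientation: [-2.907, -1.188, 0.0]
contact_force: [0.4, 0.7, 0.2]
grip_width: 0.0852
gripper_force: 0.0
clock: 39.47
tcp_pos: [0.4057, -0.3007, 0.0613]
orientation: [2.909, 1.185, 0.001]
contact_force: [-0.9, 0.6, 6.7]
grip_width: 0.0292
gripper_force: 39.0
clock: 40.13
tcp_pos: [0.4635, -0.1774, 0.1246]
orientation: [2.91, 1.184, 0.0]
contact_force: [0.2, -0.2, -0.9]
grip_width: 0.029
gripper_force: 39.7
clock: 40.8
tcp_pos: [0.5166, -0.0718, 0.1242]
orientation: [2.91, 1.183, -0.002]
contact_force: [0.1, -0.6, -1.1]
grip_width: 0.0291
gripper_force: 39.7
```

```bash
python3 -m crank '[[0.014,0.015,-0.08,0,-1],[0,0,-0.08,0,-1],[0,0,-0.06,0,-1],[0,0,-0.04,0,-1],[0,0,-0.02,0,-1],[0,0,-0.01,0,-1],[0,0,-0.004,0,-1],[0,0,0,0,-1]]'; python3 -m crank '[[0,0,0,0,-1],[0,0,0,0,-1]]'
```

```text
clock: 41.47
tcp_pos: [0.5202, -0.0679, 0.0664]
orientation: [2.909, 1.184, -0.0]
contact_force: [0.8, 0.2, -1.7]
grip_width: 0.029
gripper_force: 39.8
clock: 41.63
tcp_pos: [0.5205, -0.0678, 0.0663]
orientation: [2.909, 1.185, 0.001]
contact_force: [-1.7, -1.3, 4.1]
grip_width: 0.029
gripper_force: 40.0
```

Touching lightly. Release, rise clear and inspect.

```bash
python3 -m crank '[[0,0,0,0,0],[0,0,0,0,0.5],[0,0,0,0,1],[0,0,0,0,1],[0,0,0,0,1],[0,0,0.1,0,1],[0,0,0.17,0,1],[0,0,0.17,0,1]]'; python3 -m crank '[[0,0,0.17,0,1],[-0.04,-0.1,0.1,0,1],[-0.06,-0.16,0,0,1],[-0.06,-0.18,0,0,1],[-0.06,-0.18,0,0,1],[-0.06,-0.18,0,0,1],[0,0,0,0,1],[0,0,0,0,1]]'; python3 -c "
from h import *
S,D=r.grab_frame('scene'),r.grab_frame('side')
f=S[140:250,210:350];g=D[140:250,210:350]
cv2.imwrite('pics/c4.png',cv2.resize(np.hstack([f,g]),None,fx=2.85,fy=2.85,interpolation=cv2.INTER_CUBIC))
print(proj(r.camera_model('scene'),(.519,-.0689,.013)))"
```

```text
clock: 42.3
tcp_pos: [0.5191, -0.0672, 0.1538]
orientation: [-2.907, -1.185, 0.004]
contact_force: [0.7, -1.3, 0.1]
grip_width: 0.0856
gripper_force: 0.0
clock: 42.97
tcp_pos: [0.4629, -0.2299, 0.2075]
orientation: [2.912, 1.177, -0.001]
contact_force: [0.7, 0.5, -0.7]
grip_width: 0.0855
gripper_force: 0.0
[254.4542832  230.38672266]
```

View pics/c4.png

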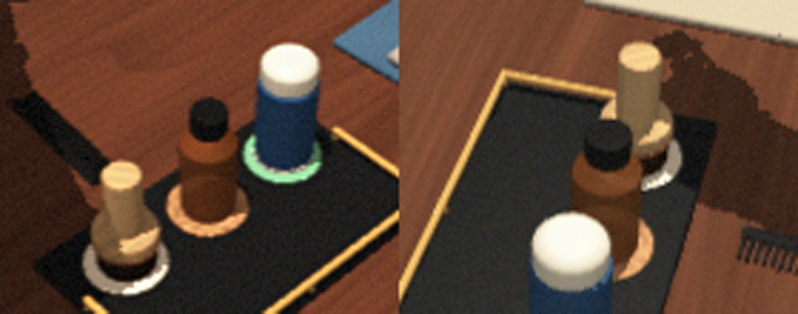

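All three stand upright. The brush head is at x≈125 against the white coaster's 125 in the crop, the bottle at 208 against cork 207, and the can is within about 1 mm of mint. The clip is untouched on the plate, and the arm is clear.

```bash
python3 -c "
from bench import r
print(r.hand_in())"
```

```text
the job is handed in; nothing more can be done
None
```

The job is done and handed in after about 43 s of robot time: the clip lies flat within about 2 mm of the plate's centre, and the bottle, brush and can stand upright on their own coasters, each centred to about 1–2 mm by the camera views.

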